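# Latch the spice mill and hold its run dial at the third click

### The arm

A 7-joint arm with a two-finger parallel gripper is mounted at the origin on the work surface. World frame = base frame: x ahead of the robot, y to its left, z up, the work surface at z = 0. Lengths are in m, angles in rad, forces in N, time in s.
With the tool pointing down it reaches from about 0.4 to 0.875 m from the base axis. Payload 4.4 kg.
Tool frame: the origin (TCP) lies at the very end of the fingers, on their centre line; the grasp point (between the pads) lies 19 mm behind it; z points along the fingers, x is the direction in which the jaws open and shut, and the axes are right-handed (so a half turn about z gives the same grasp; the last joint's range is limited). The gripper opens to 85 mm and grips with 20 to 120 N. Pads are 22 mm wide; open, the fingers measure 114 mm over their backs; the gripper's body (76 mm by 85 mm) begins 54 mm behind the grasp point. The pads swing forward as they close: fully open they stand 13 mm farther back than shut.
Start: joints at [-1.325, 0.628, 0.038, 1.517, -0.027, 0.996, -0.02], TCP at [0.199, 0.619, 0.209] pointing down, gripper open.
Joint ranges: [-3.06, 3.06], [-0.37, 2.12], [-1.25, 1.32], [0.18, 2.47], [-1.1, 4.24], [0.23, 1.98], [-2.94, 2.94]. Speed limits (rad/s): [2.57, 2.57, 3.14, 3.14, 3.14, 3.14, 3.14].

### API

Orientations are given as a rotation vector (axis times angle).
In Python, from cell import telemetry, eyes, robot, find_in gives the robot as it stands.
- The arm moves only by the shell command python3 -m handwheel 'ROWS'. ROWS is a JSON object of lists of equal length, an entry for each row: "claw": the closure, from -1 (fully open) to 1 (shut); "translation": the shift along the world's x, y, z scaled (see below), a list of three; "yaw": the turn about the world's z scaled (see below). In form: {"claw": [claw, ...], "translation": [[tx, ty, tz], ...], "yaw": [yaw, ...]}. A call has 1 to 20 rows; each row shifts and turns the commanded pose from where the row before left it; what a row does not reach is not made up. The controller multiplies each number of a shift by 100 mm and each number of a turn by pi/2 rad. A row lasts 1/8 s, in which the tool goes at most 62.5 mm and 10.7 degrees, less where a joint would pass 70% of its speed; a pose out of reach is approached as far as the arm can. A call with a number of a shift or a turn outside -1 to 1 is refused whole. A call with a gripper value outside its range is refused whole. The fingers move at their own pace and stop on an object; the grip force is fixed at half the most. Time passes only in rows, so rows that do not move let the fingers close. It gives the time, the measured TCP pose, the force and the opening at its end, in the units of the state.
- telemetry.read_state(): the state, without advancing time (a new reading comes with each control period).
- eyes.camera(name): name is "side" or "top"; returns the picture (480x640x3 uint8, red, green, blue); there is no depth.
- eyes.calibration(name): a dict with "fx", "fy", "cx", "cy" (pixels), "cam_to_world" (4x4, takes a point from camera to world coordinates). Camera axes: x right, y down, z forward; pixel columns grow to the right and rows downward; lengths in m; the calibration is good to about 2 mm. A picture is of the moment at which its call begins. calibration takes no time and is no camera call.
- robot.hand_in(): hands the job in, once; it reports no verdict.
Trained networks look in the newest picture that a camera, given by its name, has taken for a name from the list of things; names that differ only in an ending like _2 or _b are one class to them, and where a whole thing is asked for, a point or a joint stands for the part that bears it (a point fixed in the world has none). Each returns a list of dicts, best first, with "confidence" (0 to 1); they miss things now and then, are a little off and sometimes report something else, mostly with a low value. They report only what shows in the picture. A call takes as long as a camera call.
- find_in(camera, name): "box" ([left, top, right, bottom] in pixels, round what is visible of it).
The state is a dict: "clock": time; "joint_positions": joint angles; "qd": joint speeds; "tau": joint torques, N m; "tcp_pos": TCP position; "tool_rot": TCP orientation; "ft_force": force on the tool from outside, world axes, zero at the start; "ft_torque": the same for the moment, N m; "finger_gap": finger opening in m.
Only numpy, scipy, OpenCV 4.12 (cv2) and the standard library are available. Lean on these libraries where they do the work, as an engineer would, in place of code of your own. Each camera call takes 0.05 s, during which the arm holds its last target.

### The job

Swing the hasp over the catch on the spice mill's lid so that it lies flat, and only then turn the spring-return dial clockwise (seen from above) past its first two clicks to the third, no further, and keep holding it there with the fingers: the mill runs only while the dial is held, so the program finishes while still holding it there. Leave the jars, tins, carton and scoop where they stand.

Things in the scene. Friction and masses are not known exactly. Their poses are not given: they have to be found in the camera images.
- mill: spice mill, heavy and fixed: low cream housing 220 deep (x) x 360 wide (y) x 110 high. Origin: centre of its underside; own x points from its front (x = -110) to its back, y to its left, z up. On top: left, a flat square steel lid, shut (150 x 170, centre x = 30, y = 75, top 130 above the table), with hasp and catch; right, the black dial. The housing top before the hasp hinge is clear.
- hasp (a joint): hasp angle. Flat steel plate 50 wide, 4 thick, reaching 95 from its hinge line, slot for the catch 10 wide, 46 to 78 from the hinge. 0 = flat on the lid, catch through the slot; 1.57 = upright; grows swinging back to the mill's front; stop at 2.3. Starts leaning back at 1.75 to 2.15. About 60 g, slightly stiff: stays where left near upright; below about 0.7 it may drop, or need pressing flat.
- hasp_hinge (a point): middle of the hasp's hinge line (the line runs along the mill's y), 133.5 mm above the table, at x = -60, y = 75 of the mill
- hasp_end (a point): middle of the hasp's free end, 95 mm from the hinge line
- catch (a point): top of the catch, a fixed U-shaped staple of 6 mm rod on the lid, standing 18 above the lid and 24 long along the mill's x; 62 mm behind the hasp's hinge line. With the hasp down it stands up through the slot.
- dial (a joint): spring-return dial angle, 0 at rest, growing clockwise seen from above. Clicks (detents) at 0.4, 0.8 and 1.2 (the third); humps before each, the third's at 1.0, one more at 1.4, end stop 1.6. The spring turns it back to 0 from anywhere, clicks included: 0.13 N m at 0, 0.22 N m at 1.2 (4.5 N at 48 mm from the axis); humps add or take up to 0.06 N m.
- pointer: the dial's moving part: black round hub, diameter 52, with one bar 12 thick, 24 high, reaching 66 from the axis; tops 138 above the table, bar's underside 114. Origin on the axis, 112 above the table; own x along the bar. At rest the bar points front-right: 220 degrees anticlockwise from the mill's x seen from above; at the third click 151.
- dial_axis (a point): point on the dial's vertical axis, 124 mm above the table (half-way up the bar), at x = 0, y = -100 of the mill. One, two and three black dots on the housing top, 75 to 93 mm from the axis, show where the bar points at clicks 1, 2 and 3
- dial_tip (a point): outer end of the dial's bar, half-way up it, 66 mm from the axis
- jar_small_mid (a point): bystander: small corked glass jar, diameter 44, height 60, standing on the mill's housing behind the dial; sizes in mm; this point is at half its height
- tin_small_mid (a point): bystander: small round tin, diameter 42, height 26, standing on the mill's housing behind the dial; sizes in mm; this point is at half its height
- jar_tall_mid (a point): bystander: corked glass jar, diameter 64, height 120, on the table to the right of the mill as the robot sees it; sizes in mm; this point is at half its height
- jar_wide_mid (a point): bystander: wide corked glass jar, diameter 84, height 100, on the table to the left of the mill; sizes in mm; this point is at half its height
- carton_mid (a point): bystander: kraft carton 70 x 110 x 60, on the table to the left of the mill; sizes in mm; this point is at half its height
- tin_mid (a point): bystander: round metal tin, diameter 70, height 45, on the table to the right of the mill; sizes in mm; this point is at half its height
- scoop_mid (a point): bystander: little round steel scoop, cup diameter 52, height 30, with a thin handle reaching 100 mm from the cup's centre, on the table in front of the mill's left part; sizes in mm; this point is at half its height, in the middle of the cup

How it is judged:
On the way, in this order (a step that is already met when the one before it is completed fails the run):
1. the hasp lies flat on the lid, over the catch (value of joint hasp below 0.12 rad), for 0.2 s.
2. the dial is at the third click, held by the fingers (value of joint dial between 1.04 and 1.36 rad and contact force between the fingers and pointer above 1 N and value of joint hasp below 0.12 rad), for 0.3 s.
At the end, for the whole second after the job is handed in: The hasp lies flat over the catch (joint below 0.12 rad) and the dial is held still at the third click (1.2 rad, within 0.16 rad) by the fingers, which press on it with more than 1 N, through the last second (all of step 2 and velocity of joint dial between -0.15 and 0.15 rad/s); the arm keeps its last pose, push and grip.
It fails at once if the dial is turned (beyond 0.25 rad) while the hasp is off the catch (value of joint dial above 0.25 rad and value of joint hasp above 0.2 rad).
It fails at once if the dial is pushed on over the hump beyond the third click (past 1.45 rad) (value of joint dial above 1.45 rad).
It fails at once if a bystander is moved by more than 30 mm (distance of any of jar_small_mid, tin_small_mid, jar_tall_mid, jar_wide_mid, carton_mid, tin_mid, scoop_mid from where it was at the start of the episode above 0.03 m).
It also fails if it takes over 48 s, if anything falls off the work surface, if the arm or the gripper's body presses on something with over 40 N, if the wrist force passes 120 N, or if a joint passes its speed limit or range.

## Working session

There is one attempt and no reset: what is moved stays moved. The work goes in short steps, Python scripts to look and compute and a shell command to move; the robot and the scene stay as the last step left them, time stands still between calls to the robot, and variables do not carry over. Pictures are saved under pics/ and viewed, and the job is handed in when it is done.

```bash
ls; mkdir -p pics; python3 - <<'E'
from cell import telemetry, eyes, robot, find_in
import cv2
for n in ("side","top"):
    im=eyes.camera(n); cv2.imwrite(f"pics/{n}0.png",im[:,:,::-1])
    c=eyes.calibration(n); print(n,c)
    for t in ("mill","hasp","catch","dial","pointer","scoop_mid","jar_small_mid","tin_small_mid"):
        r=find_in(n,t); print(t,[(d["box"],round(d["confidence"],2)) for d in r[:2]])
print(telemetry.read_state())
E
```

```text
pics
side {'fx': 494.9048006253088, 'fy': 494.9048006253088, 'cx': 315.71508123743126, 'cy': 242.89522669297116, 'cam_to_world': array([[ 0.79492131, -0.33539071,  0.50558203,  0.06733554],
       [-0.60670751, -0.43603398,  0.6646656 , -0.59858957],
       [-0.00247173, -0.83509727, -0.55009676,  0.62891116],
       [ 0.        ,  0.        ,  0.        ,  1.        ]])}
mill [([259.0, 179.3, 441.0, 353.0], 0.65)]
hasp [([272.0, 181.2, 298.9, 222.6], 0.63)]
catch [([259.3, 179.3, 441.6, 350.8], 0.85), ([246.7, 184.0, 280.1, 231.2], 0.41)]
dial [([348.9, 245.8, 380.8, 280.4], 0.75)]
pointer [([349.9, 246.4, 381.4, 283.8], 0.66), ([259.0, 184.9, 438.5, 350.7], 0.33)]
scoop_mid [([185.5, 229.5, 236.2, 254.1], 0.8)]
jar_small_mid [([399.0, 239.6, 423.7, 277.8], 0.82)]
tin_small_mid [([378.1, 223.6, 399.9, 248.2], 0.85)]
top {'fx': 511.10084700573356, 'fy': 511.10084700573356, 'cx': 325.31324587094576, 'cy': 233.13045883060758, 'cam_to_world': array([[-6.32186730e-04, -9.94890650e-01,  1.00956402e-01,
         4.52542491e-01],
       [-9.99993244e-01,  9.94516473e-04,  3.53868279e-03,
  
[... 555 characters left out ...]
374.4, 189.2], 0.56)]
{'clock': 0.9, 'joint_positions': array([-1.32476734,  0.62834679,  0.03849577,  1.51743712, -0.02699817,
        0.99630946, -0.01998106]), 'qd': array([ 0.00123983,  0.00155218, -0.00024772, -0.00121401, -0.00026653,
       -0.00050863, -0.00010818]), 'tau': array([ 7.21637334e-04, -5.63266540e+01,  1.22534472e+00, -1.93791318e+01,
        1.07599547e-02,  1.46949857e-03,  4.94547976e-06]), 'tcp_pos': array([0.19939073, 0.61865791, 0.20893596]), 'tool_rot': array([-2.53941718e+00, -1.84951418e+00,  1.54481670e-05]), 'ft_force': array([ 0.14969523, -0.12449855, -0.02278433]), 'ft_torque': array([-0.00767953, -0.06257133,  0.00540276]), 'finger_gap': 0.0852087259359893}
```

View pics/side0.png

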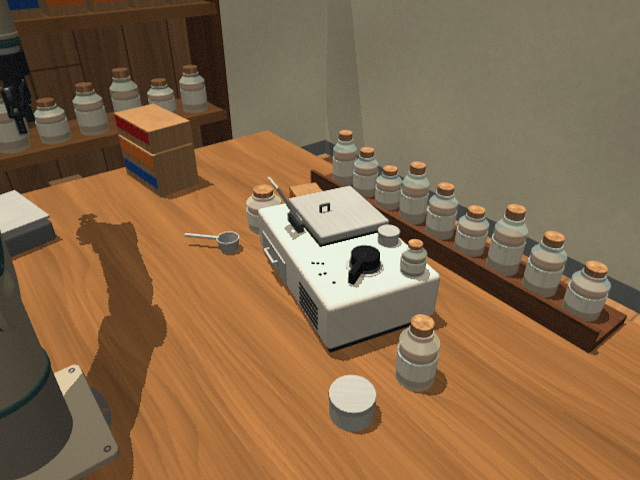

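View pics/top0.png

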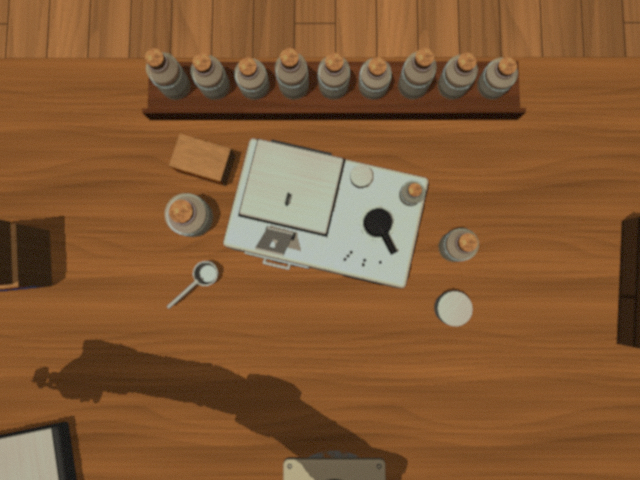

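```bash
python3 - <<'E'
import cv2
a=cv2.imread("pics/top0.png")[130:300,210:440]; cv2.imwrite("pics/top0z.png",cv2.resize(a,None,fx=3.4,fy=3.4,interpolation=cv2.INTER_CUBIC))
a=cv2.imread("pics/side0.png")[165:365,230:450]; cv2.imwrite("pics/side0z.png",cv2.resize(a,None,fx=3,fy=3,interpolation=cv2.INTER_CUBIC))
E
```

```text
(no output)
```

View pics/top0z.png

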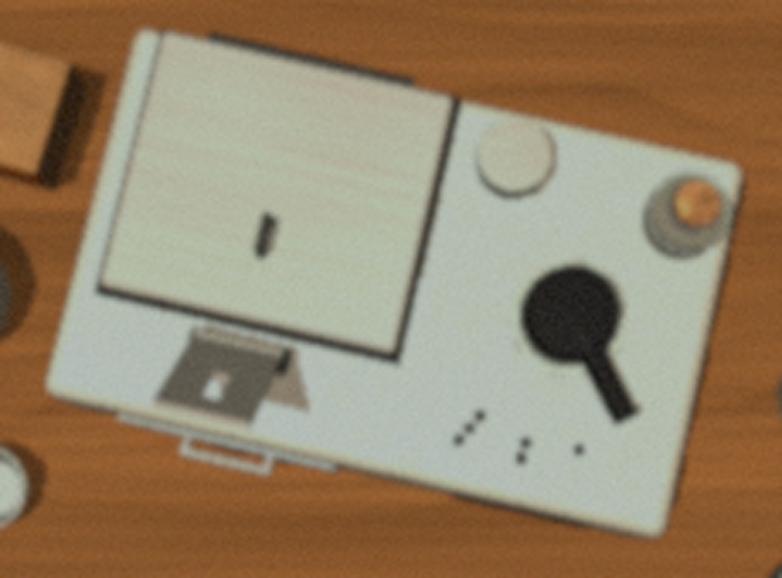

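View pics/side0z.png

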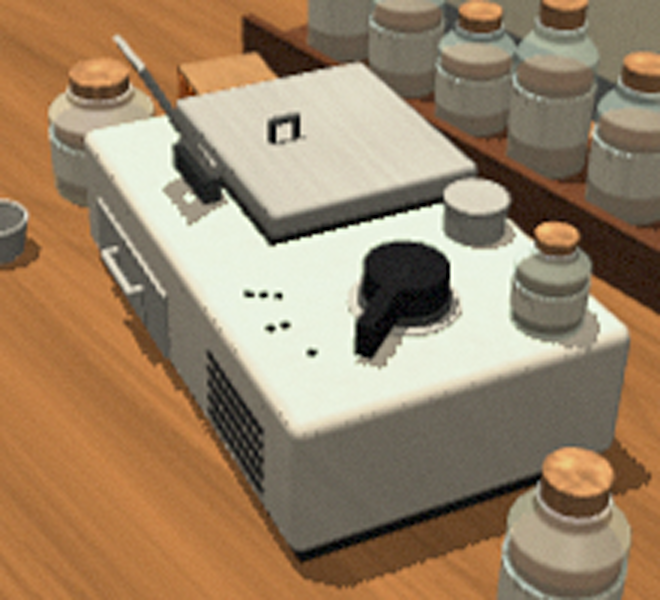

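```bash
cat > h.py <<'E'
import numpy as np
from cell import telemetry, eyes, robot, find_in
def proj(n,P):
    c=eyes.calibration(n);M=np.linalg.inv(c["cam_to_world"]);P=np.atleast_2d(P)
    q=P@M[:3,:3].T+M[:3,3];return np.c_[c["fx"]*q[:,0]/q[:,2]+c["cx"],c["fy"]*q[:,1]/q[:,2]+c["cy"]]
def mw(p,m):  # mill->world
    m=np.atleast_2d(m);c,s=np.cos(p[2]),np.sin(p[2])
    return np.c_[p[0]+c*m[:,0]-s*m[:,1],p[1]+s*m[:,0]+c*m[:,1],m[:,2]]
E
cat > fit.py <<'E'
from h import *
from scipy.optimize import least_squares
r=.004
T=[((110,180,110),(138,28)),((110,-180,110),(742,163)),((-110,-180,110),(664,536)),((-110,180,110),(48,392)),((0,-100,138),(571,314)),((2,75,148),(266,236)),
 ((-45,-10,130),(397,358)),((-45,160,130),(99,292)),((105,-10,130),(457,97)),((105,160,130),(160,32))]
S=[((2,75,148),(285,120)),((-110,-180,110),(298,437)),((110,-180,110),(630,333)),((-110,180,110),(88,135)),((0,-100,138),(408,270)),((-45,-10,130),(275,222)),((105,-10,130),(475,165))]
def res(p,full=False):
    a=proj("top",mw(p,[np.array(m)/1e3 for m,_ in T]))-np.array([(210+u/3.4,130+v/3.4) for _,(u,v) in T])
    b=proj("side",mw(p,[np.array(m)/1e3 for m,_ in S]))-np.array([(230+u/3,165+v/3) for _,(u,v) in S])
    return (a,b) if full else np.r_[a.ravel(),b.ravel()]
s=least_squares(res,[.55,.0,-.2],loss="soft_l1");p=s.x
print(p);a,b=res(p,True);print(a.round(1),b.round(1))
np.save("mill.npy",p)
for nm,m in dict(hinge=(-60,75,133.5),catch=(2,75,148),axis=(0,-100,124)).items(): print(nm,mw(p,np.array(m)/1e3).round(4))
for th in (1.75,1.9,2.0,2.15):
    e=mw(p,np.array([-60+95*np.cos(th),75,133.5+95*np.sin(th)])/1e3); print(th,e.round(3),(proj("side",e)-[230,165])*3,(proj("top",e)-[210,130])*3.4)
for d in (0,.4,.8,1.2):
    an=np.radians(220)-d
    e=mw(p,np.array([66*np.cos(an),-100+66*np.sin(an),138])/1e3); print(d,np.degrees(an+p[2]),e.round(3),(proj("top",e)-[210,130])*3.4)
E
python3 fit.py
```

```text
[ 0.59129181  0.0130497  -0.22570993]
[[-0.7 -0.6]
 [ 2.4  0.1]
 [ 1.7  1.9]
 [-1.6  2. ]
 [ 1.6 -0.2]
 [-0.3  0.1]
 [ 0.3 -0. ]
 [-0.1 -0.6]
 [ 0.2  0.2]
 [ 0.8 -0. ]] [[-0.6 -1.3]
 [-0.4 -0.6]
 [ 3.4 -1. ]
 [-3.5 -1.7]
 [ 0.  -2.1]
 [-0.7 -1.7]
 [ 1.7  0.1]]
hinge [[0.5496 0.0996 0.1335]]
catch [[0.61   0.0857 0.148 ]]
axis [[ 0.5689 -0.0844  0.124 ]]
1.75 [[0.533 0.103 0.227]] [[169.25744121  30.01678825]] [[216.20861716 363.52816466]]
1.9 [[0.52  0.106 0.223]] [[148.76771627  39.32353538]] [[210.49028745 391.15155179]]
2.0 [[0.511 0.108 0.22 ]] [[135.67910384  47.09894337]] [[207.11427517 408.92798814]]
2.15 [[0.499 0.111 0.213]] [[117.29866981  60.89701185]] [[202.8067144  434.06612938]]
0 207.06777360335875 [[ 0.51  -0.114  0.138]] [[632.97397839 420.43829114]]
0.4 184.14946179812583 [[ 0.503 -0.089  0.138]] [[586.69677235 433.43927514]]
0.8 161.2311499928929 [[ 0.506 -0.063  0.138]] [[538.79563903 427.34786391]]
1.2 138.31283818765996 [[ 0.52  -0.041  0.138]] [[496.97670939 403.16833139]]
```

```bash
python3 -m handwheel '{"claw":[1,1,1,1,1,1,1,1,1,1,1],"translation":[[0.267,-0.482,0],[0.267,-0.482,0],[0.267,-0.482,0],[0.267,-0.482,0],[0.267,-0.482,0],[0.267,-0.482,0],[0.267,-0.482,0],[0.267,-0.482,0],[0.267,-0.482,0],[0.267,-0.482,-0.09],[0,0,0]],"yaw":[-0.0946,-0.0946,-0.0946,-0.0946,-0.0946,-0.0946,-0.0946,-0.0946,-0.0946,-0.0946,0]}'
cat > look.py <<'E'
import sys,cv2
from h import *
from scipy.spatial.transform import Rotation as R
k=sys.argv[1];p=np.load("mill.npy")
st=telemetry.read_state();t=st["tcp_pos"];X=R.from_rotvec(st["tool_rot"]).as_matrix()
c,s=np.cos(p[2]),np.sin(p[2]);d=t[:2]-p[:2]
print("clock",st["clock"],"tcp",t.round(4),"mill xy",np.round([c*d[0]+s*d[1],-s*d[0]+c*d[1]],4),"toolx deg",np.degrees(np.arctan2(X[1,0],X[0,0])).round(1),"F",st["ft_force"].round(1),"gap",round(st["finger_gap"],4))
a=eyes.camera("side")[150:350,220:450];b=eyes.camera("top")[130:300,200:450]
a=cv2.resize(a,(575,500),interpolation=cv2.INTER_CUBIC);b=cv2.resize(b,(735,500),interpolation=cv2.INTER_CUBIC)
cv2.imwrite(f"pics/{k}_s.png",a[:,:,::-1]);cv2.imwrite(f"pics/{k}_t.png",b[:,:,::-1])
E
python3 look.py a
```

```text
clock: 2.28
tcp_pos: [0.4682, 0.1319, 0.2]
tool_rot: [3.118, -0.369, 0.003]
ft_force: [-0.5, 0.6, -1.2]
finger_gap: -0.0003
clock 2.275 tcp [0.4682 0.1319 0.2   ] mill xy [-0.1466  0.0883] toolx deg -13.5 F [-0.5  0.6 -1.2] gap -0.0003
```

View pics/a_s.png

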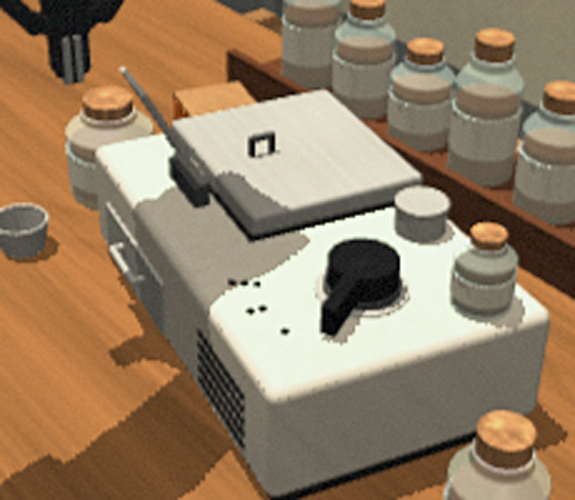

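View pics/a_t.png

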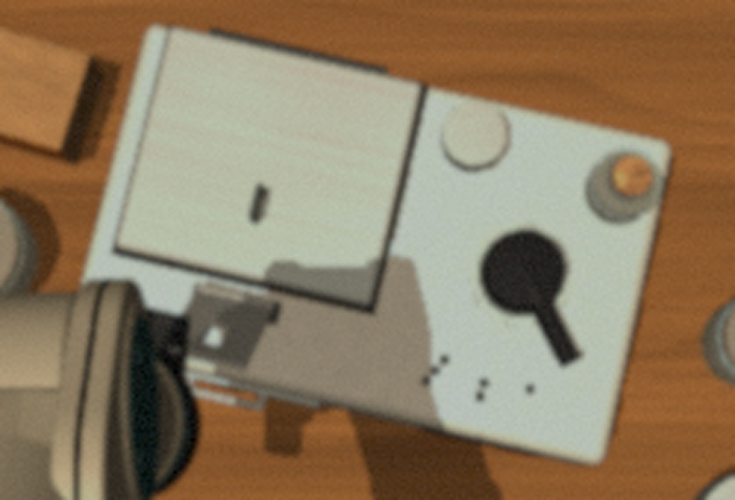

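```bash
python3 -m handwheel '{"claw":[1,1,1,1,1,1,1],"translation":[[0.255,-0.007,0],[0.244,-0.056,0],[0.244,-0.056,0],[0.127,-0.029,0],[0.117,-0.027,-0.02],[0.117,-0.027,-0.05],[0.117,-0.027,-0.09]],"yaw":[0,0,0,0,0,0,0]}'
python3 look.py b
```

```text
clock: 3.25
tcp_pos: [0.589, 0.114, 0.1836]
tool_rot: [-3.121, 0.355, -0.0]
ft_force: [0.7, -0.2, -1.1]
finger_gap: -0.0001
clock 3.25 tcp [0.589  0.114  0.1836] mill xy [-0.0248  0.0979] toolx deg -13.0 F [ 0.7 -0.2 -1.1] gap -0.0001
```

View pics/b_s.png

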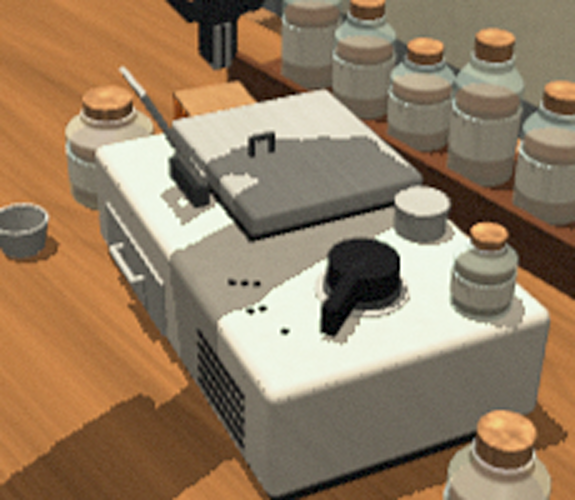

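```bash
python3 - <<'E'
from h import *
p=np.load("mill.npy")
print(proj("side",[[.589,.114,.1836]]), (proj("side",[[.589,.114,.1836]])-[220,150])*2.5)
print((proj("side",mw(p,[[-.06,.075,.1335],[-.06,.05,.1335],[-.06,.1,.1335],[.002,.075,.148]]))-[220,150])*2.5)
E
```

```text
[[307.37689221 185.5644355 ]] [[218.44223052  88.91108874]]
[[190.07432383 166.04133162]
 [202.40192756 180.81973339]
 [178.21603106 151.8255425 ]
 [260.97816874 134.15421012]]
```

View pics/b_t.png

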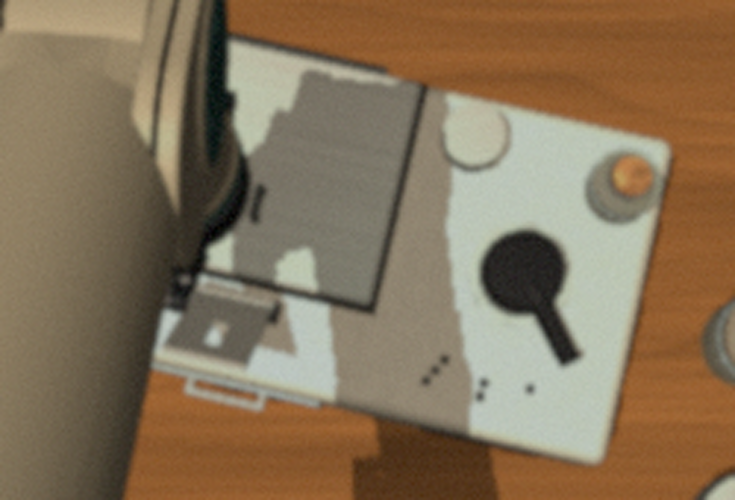

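```bash
python3 - <<'E'
from h import *
import cv2
p=np.load("mill.npy")
a=eyes.camera("side")[:,:,::-1].copy(); b=eyes.camera("top")[:,:,::-1].copy()
P=[[.589,.114,.1836],[.589,.114,.2036]]
th=2.0
Q=[mw(p,[-.06+r*np.cos(th),.075+y,.1335+r*np.sin(th)])[0] for r in(0,.095) for y in(-.025,.025)]
def mag(n,im,x0,y0,x1,y1,f,fn):
    z=cv2.resize(im[y0:y1,x0:x1],None,fx=f,fy=f,interpolation=cv2.INTER_CUBIC)
    for i,q in enumerate(proj(n,P+Q)): 
        u=(q-[x0,y0]+.5)*f; cv2.circle(z,tuple(int(v) for v in u),3,(0,0,255) if i<2 else (0,255,0),1)
    cv2.imwrite(fn,z)
mag("side",a,230,130,380,240,5,"pics/c_s.png"); mag("top",b,200,130,320,290,3.7,"pics/c_t.png")
E
```

```text
(no output)
```

View pics/c_s.png

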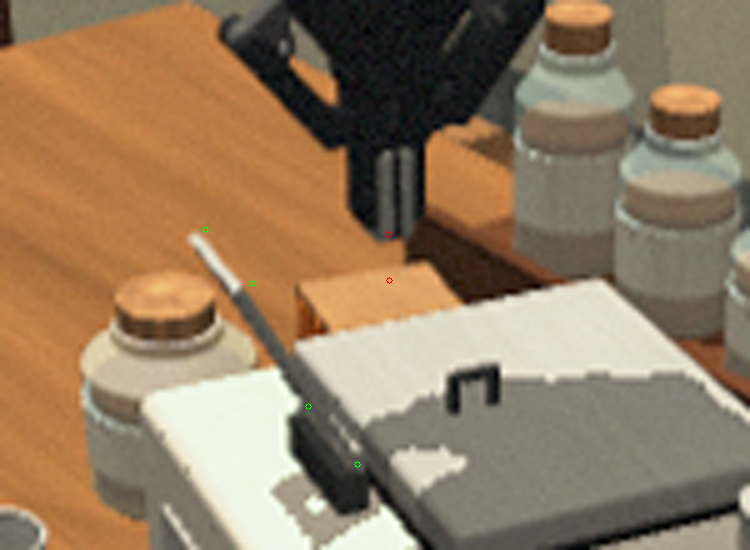

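View pics/c_t.png

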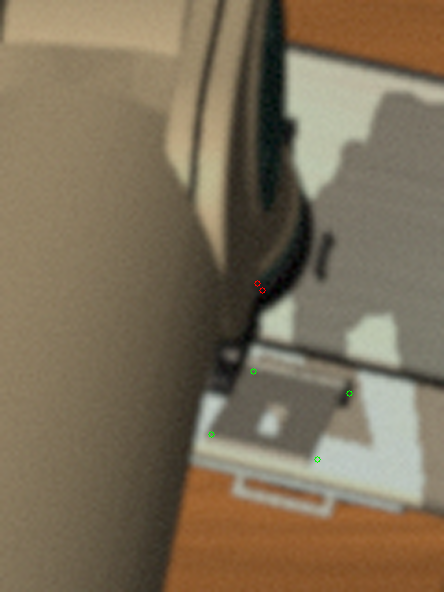

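```bash
python3 - <<'E'
from h import *
import cv2
a=cv2.imread("pics/side0.png")
P=[[.199,.619,.209],[.199,.619,.229]];print(proj("side",P))
z=cv2.resize(a[0:180,0:120],None,fx=4,fy=4)
for q in proj("side",P): cv2.circle(z,tuple(int(v) for v in q*4),3,(0,0,255),1)
b=cv2.imread("pics/a_s.png")
for q in (proj("side",[[.4682,.1319,.2],[.4682,.1319,.22]])-[220,150])*2.5: print(q); cv2.circle(b,tuple(int(v) for v in q),3,(0,0,255),1)
c=np.zeros((720,800,3),np.uint8);c[:720,:480]=z; c[:400,480:800]=cv2.resize(b[:200,:160],None,fx=2,fy=2)
cv2.imwrite("pics/d.png",c[:600])
E
```

```text
[[ 32.6731739  142.55811369]
 [ 29.80920263 134.00785442]]
[ 73.97336741 105.34212133]
[71.91460616 81.18291437]
```

View pics/d.png

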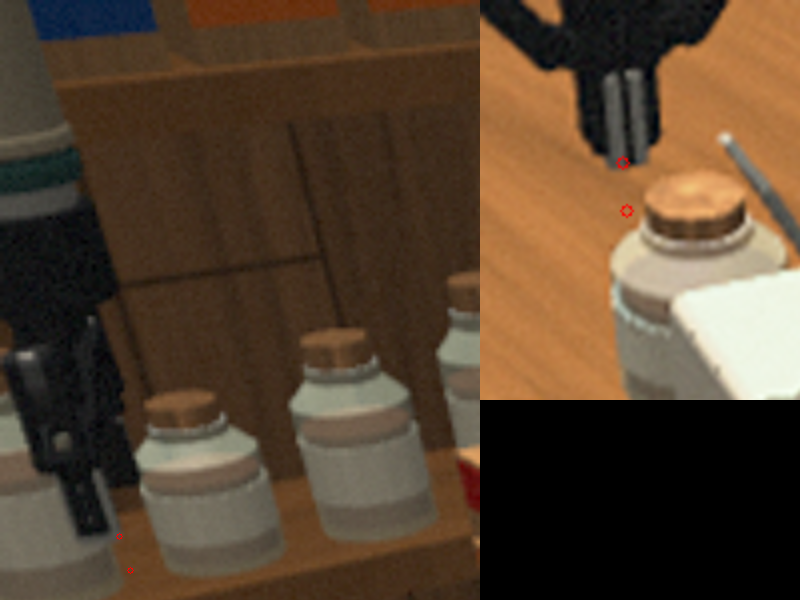

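```bash
python3 -m handwheel '{"claw":[1,1,1],"translation":[[0,0,-0.35],[0,0,-0.10],[0,0,0]],"yaw":[0,0,0]}'
python3 look.py e
```

```text
clock: 3.82
tcp_pos: [0.5879, 0.1138, 0.1387]
tool_rot: [3.121, -0.356, -0.002]
ft_force: [0.6, 0.4, 0.2]
finger_gap: 0.0002
clock 3.825 tcp [0.5879 0.1138 0.1387] mill xy [-0.0258  0.0975] toolx deg -13.0 F [0.6 0.4 0.2] gap 0.0002
```

View pics/e_s.png

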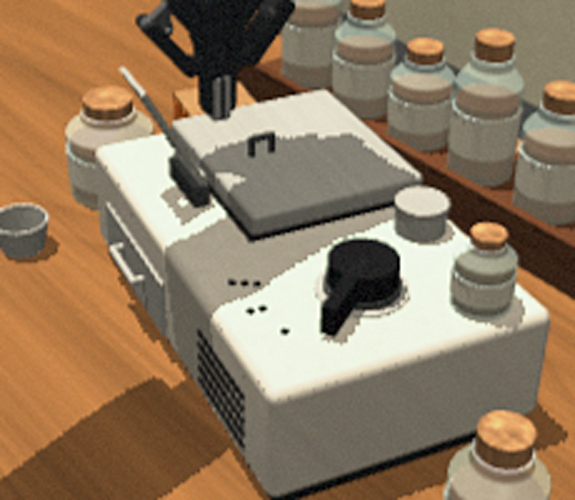

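```bash
python3 -m handwheel '{"claw":[1,1,1],"translation":[[0,0,-0.14],[0,0,-0.05],[0,0,0]],"yaw":[0,0,0]}'
python3 -m handwheel '{"claw":[1,1],"translation":[[0,0,-0.05],[0,0,-0.04]],"yaw":[0,0]}'
python3 -m handwheel '{"claw":[1],"translation":[[0,0,-0.04]],"yaw":[0]}'
python3 look.py f
```

```text
clock: 4.3
tcp_pos: [0.588, 0.1137, 0.1193]
tool_rot: [3.121, -0.356, -0.002]
ft_force: [-0.2, 1.1, 0.4]
finger_gap: -0.0
clock: 4.55
tcp_pos: [0.5885, 0.1138, 0.1107]
tool_rot: [-3.121, 0.356, -0.0]
ft_force: [-0.6, -0.2, 0.7]
finger_gap: 0.0001
clock: 4.68
tcp_pos: [0.5886, 0.1138, 0.1076]
tool_rot: [-3.121, 0.356, -0.0]
ft_force: [-7.9, 1.0, 32.5]
finger_gap: 0.0
clock 4.675 tcp [0.5886 0.1138 0.1076] mill xy [-0.0252  0.0976] toolx deg -13.0 F [-7.9  1.  32.5] gap 0.0
```

View pics/f_s.png

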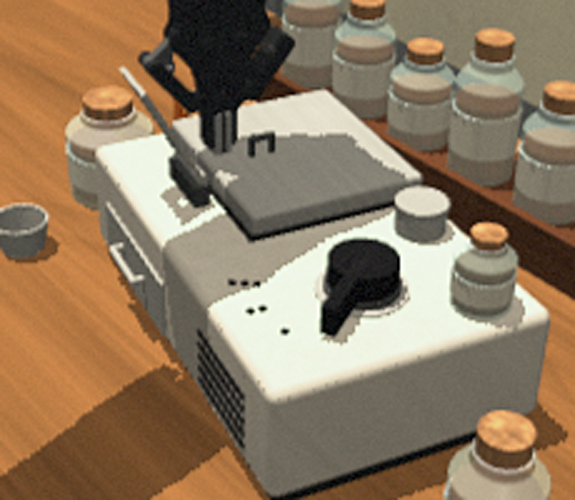

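```bash
python3 -m handwheel '{"claw":[1,1,1,1,1,1,1],"translation":[[0,0,0.59],[0,0,0.59],[-0.422,0.097,0],[-0.422,0.097,0],[-0.432,0.052,0],[0,0,-0.5],[0,0,0]],"yaw":[0,0,0,0,0,0,0]}'
python3 -m handwheel '{"claw":[1,1,1,1,1,1,1],"translation":[[0.27,-0.062,0],[0.27,-0.062,0],[0.27,-0.062,0],[0.127,-0.029,0.02],[0.117,-0.027,0],[0.117,-0.027,-0.04],[0.117,-0.027,-0.09]],"yaw":[0,0,0,0,0,0,0]}'
python3 look.py g
```

```text
clock: 5.65
tcp_pos: [0.4583, 0.1381, 0.1731]
tool_rot: [3.119, -0.355, -0.009]
ft_force: [-0.4, -0.8, 0.1]
finger_gap: 0.0
clock: 6.52
tcp_pos: [0.5904, 0.1089, 0.1639]
tool_rot: [-3.121, 0.355, -0.001]
ft_force: [0.1, -0.7, 0.7]
finger_gap: 0.0001
clock 6.525 tcp [0.5904 0.1089 0.1639] mill xy [-0.0223  0.0932] toolx deg -13.0 F [ 0.1 -0.7  0.7] gap 0.0001
```

View pics/g_s.png

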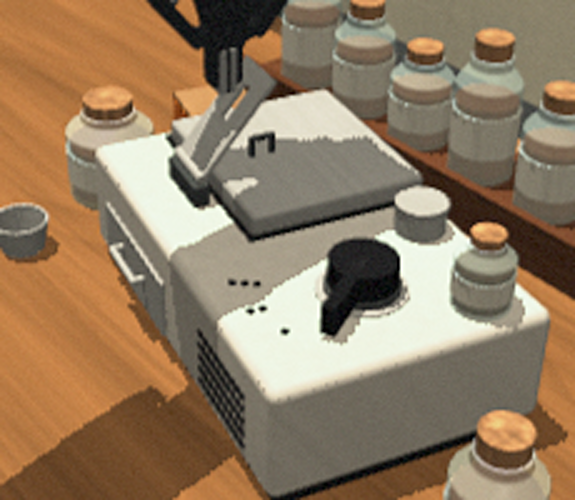

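```bash
python3 -m handwheel '{"claw":[1,1,1,1,1],"translation":[[0.117,-0.027,-0.15],[0.078,-0.018,-0.17],[0.02,-0.004,-0.1],[0,0,-0.03],[0,0,0]],"yaw":[0,0,0,0,0]}'
python3 look.py i
```

```text
clock: 7.25
tcp_pos: [0.6109, 0.104, 0.1187]
tool_rot: [3.121, -0.356, -0.001]
ft_force: [0.0, 0.1, 0.7]
finger_gap: -0.0
clock 7.25 tcp [0.6109 0.104  0.1187] mill xy [-0.0012  0.093 ] toolx deg -13.0 F [0.  0.1 0.7] gap -0.0
```

View pics/i_s.png

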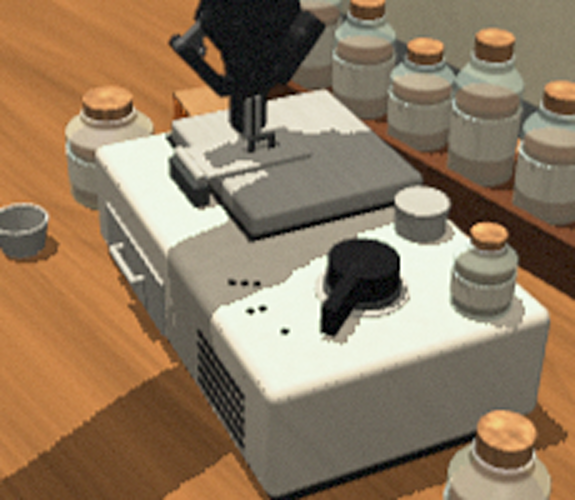

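```bash
python3 -m handwheel '{"claw":[1,1],"translation":[[0,0,-0.03],[0,0,-0.02]],"yaw":[0,0]}'
python3 -m handwheel '{"claw":[1,1],"translation":[[0,0,-0.02],[0,0,0]],"yaw":[0,0]}'
```

```text
clock: 7.6
tcp_pos: [0.6112, 0.104, 0.114]
tool_rot: [-3.121, 0.356, -0.0]
ft_force: [-0.6, 0.5, -0.1]
finger_gap: -0.0001
clock: 7.85
tcp_pos: [0.6112, 0.104, 0.1131]
tool_rot: [-3.121, 0.356, -0.0]
ft_force: [-2.5, 0.7, 8.4]
finger_gap: 0.0001
```

```bash
python3 -m handwheel '{"claw":[1,1,1,1],"translation":[[0,0,-0.01],[0,0,0],[0,0,0.2],[0,0,0.4]],"yaw":[0,0,0,0]}'
python3 look.py j; python3 -c "
from h import *
print(telemetry.read_state()['joint_positions'].round(2))"
```

```text
clock: 8.35
tcp_pos: [0.6098, 0.1039, 0.1701]
tool_rot: [3.12, -0.356, -0.006]
ft_force: [0.3, 0.8, -0.0]
finger_gap: -0.0001
clock 8.35 tcp [0.6098 0.1039 0.1701] mill xy [-0.0023  0.0926] toolx deg -13.0 F [ 0.3  0.8 -0. ] gap -0.0001
[-0.47  0.66  0.43  1.65 -0.33  0.9  -0.14]
```

View pics/j_s.png

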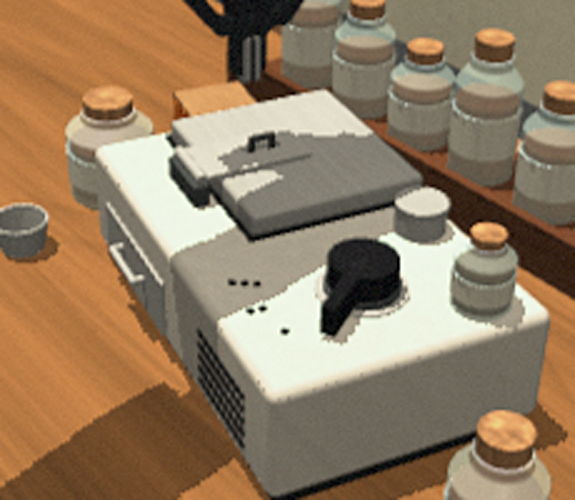

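```bash
python3 -m handwheel '{"claw":[1,1,1,1,1,1,1],"translation":[[-0.144,-0.464,0.05],[-0.144,-0.464,0],[-0.144,-0.464,0],[-0.144,-0.464,0],[-0.144,-0.464,0],[0,0,-0.3],[0,0,0]],"yaw":[-0.111,-0.111,-0.111,-0.111,-0.111,0,0]}'
python3 look.py k
```

```text
clock: 9.32
tcp_pos: [0.5373, -0.1276, 0.1441]
tool_rot: [2.678, -1.641, -0.007]
ft_force: [0.5, 0.4, 0.1]
finger_gap: -0.0002
clock 9.325 tcp [ 0.5373 -0.1276  0.1441] mill xy [-0.0211 -0.1491] toolx deg -63.0 F [0.5 0.4 0.1] gap -0.0002
```

View pics/k_s.png

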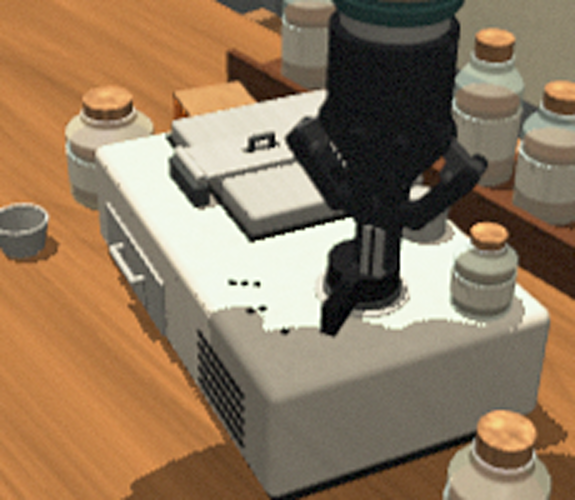

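View pics/k_t.png

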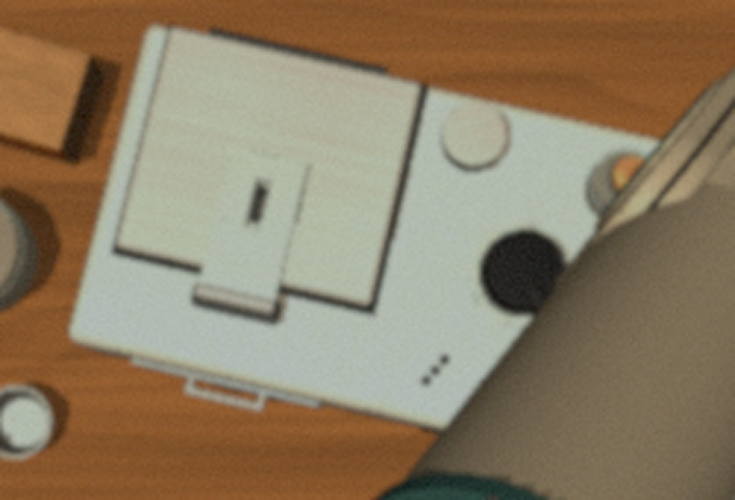

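```bash
python3 -c "
from h import *
print((proj('side',[[.5373,-.1276,.1641],[.5373,-.1276,.119]])-[220,150])*2.5)"
python3 -m handwheel '{"claw":[1,1,1],"translation":[[0,0,-0.25],[0,0,-0.2],[0,0,0]],"yaw":[0,0,0]}'
python3 look.py l
```

```text
[[375.82004798 270.86416226]
 [371.91060795 325.77627879]]
clock: 9.8
tcp_pos: [0.5391, -0.127, 0.1006]
tool_rot: [2.681, -1.638, -0.002]
ft_force: [0.2, 0.2, 0.6]
finger_gap: 0.0001
clock 9.8 tcp [ 0.5391 -0.127   0.1006] mill xy [-0.0195 -0.1482] toolx deg -62.9 F [0.2 0.2 0.6] gap 0.0001
```

View pics/l_s.png

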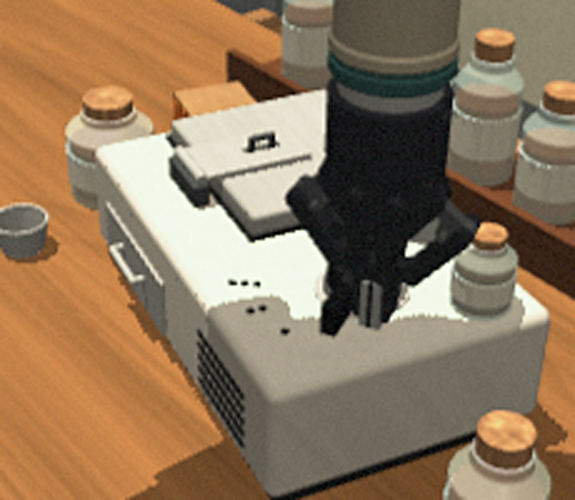

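```bash
cat > arc.py <<'E'
from h import *
import sys
ax=np.array([.569,-.083])
r=.0475;off=.006+float(sys.argv[1])
def c(d):
    a=np.radians(207.07)-d
    return ax+r*np.array([np.cos(a),np.sin(a)])-off*np.array([np.sin(a),-np.cos(a)])
for d in [0,.1,.2,.3,.4,.5,.6,.7,.8,.9,1.0,1.1,1.15,1.2]: print(d,c(d).round(4), "step",((c(d+.1)-c(d))*10).round(3))
E
python3 arc.py .008
python3 -m handwheel '{"claw":[1,1],"translation":[[-0.04,0.07,-0.02],[0,0,0]],"yaw":[0,0]}'
python3 -m handwheel '{"claw":[1,1],"translation":[[-0.014,0.027,0],[0,0,0]],"yaw":[0,0]}'
python3 -m handwheel '{"claw":[1,1],"translation":[[-0.009,0.018,0],[0,0,0]],"yaw":[0,0]}'
```

```text
0 [ 0.5331 -0.1171] step [-0.032  0.038]
0.1 [ 0.5299 -0.1133] step [-0.028  0.041]
0.2 [ 0.527  -0.1093] step [-0.024  0.043]
0.3 [ 0.5246 -0.1049] step [-0.02   0.045]
0.4 [ 0.5226 -0.1004] step [-0.015  0.047]
0.5 [ 0.5211 -0.0957] step [-0.01   0.048]
0.6 [ 0.5201 -0.0908] step [-0.005  0.049]
0.7 [ 0.5196 -0.0859] step [-0.     0.049]
0.8 [ 0.5195 -0.081 ] step [0.004 0.049]
0.9 [ 0.52  -0.076] step [0.009 0.049]
1.0 [ 0.5209 -0.0712] step [0.014 0.047]
1.1 [ 0.5223 -0.0664] step [0.019 0.046]
1.15 [ 0.5232 -0.0641] step [0.021 0.045]
1.2 [ 0.5242 -0.0619] step [0.023 0.044]
clock: 10.15
tcp_pos: [0.5362, -0.1215, 0.0999]
tool_rot: [-2.679, 1.64, -0.005]
ft_force: [1.0, -0.9, 1.0]
finger_gap: -0.0001
clock: 10.4
tcp_pos: [0.5346, -0.1192, 0.0996]
tool_rot: [2.679, -1.641, 0.004]
ft_force: [1.8, -4.2, 1.8]
finger_gap: 0.0001
clock: 10.65
tcp_pos: [0.5329, -0.1166, 0.099]
tool_rot: [-2.679, 1.64, -0.0]
ft_force: [0.9, -2.5, 2.8]
finger_gap: 0.0001
```

```bash
python3 arc.py .0105
python3 -m handwheel '{"claw":[1,1,1,1,1,1],"translation":[[-0.028,0.041,0],[-0.025,0.043,0.01],[-0.021,0.045,0],[-0.016,0.047,0],[-0.011,0.048,0],[0,0,0]],"yaw":[-0.064,-0.064,-0.064,-0.064,-0.064,0]}'
python3 look.py m
```

```text
0 [ 0.5342 -0.1193] step [-0.035  0.037]
0.1 [ 0.5308 -0.1157] step [-0.031  0.04 ]
0.2 [ 0.5277 -0.1117] step [-0.027  0.043]
0.3 [ 0.525  -0.1074] step [-0.022  0.045]
0.4 [ 0.5228 -0.1029] step [-0.018  0.047]
0.5 [ 0.5211 -0.0982] step [-0.013  0.049]
0.6 [ 0.5198 -0.0933] step [-0.008  0.05 ]
0.7 [ 0.519  -0.0884] step [-0.003  0.05 ]
0.8 [ 0.5187 -0.0833] step [0.002 0.05 ]
0.9 [ 0.5189 -0.0783] step [0.007 0.05 ]
1.0 [ 0.5197 -0.0733] step [0.012 0.049]
1.1 [ 0.5209 -0.0685] step [0.017 0.047]
1.15 [ 0.5216 -0.0661] step [0.019 0.046]
1.2 [ 0.5226 -0.0637] step [0.022 0.045]
clock: 11.4
tcp_pos: [0.5209, -0.0938, 0.0992]
tool_rot: [2.187, -2.252, -0.004]
ft_force: [-2.4, -3.3, 1.8]
finger_gap: 0.0002
clock 11.4 tcp [ 0.5209 -0.0938  0.0992] mill xy [-0.0447 -0.1199] toolx deg -91.7 F [-2.4 -3.3  1.8] gap 0.0002
```

View pics/m_s.png

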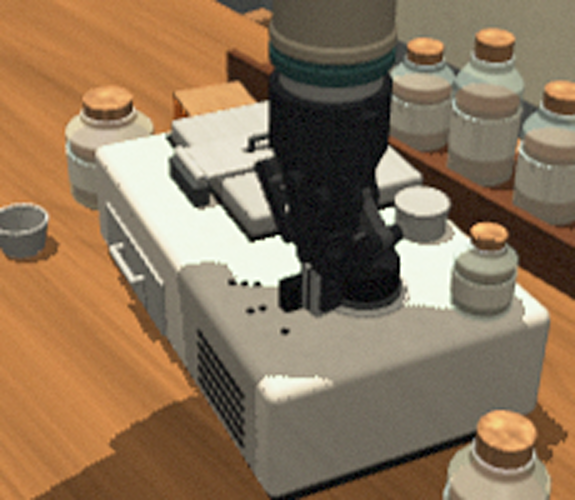

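View pics/m_t.png

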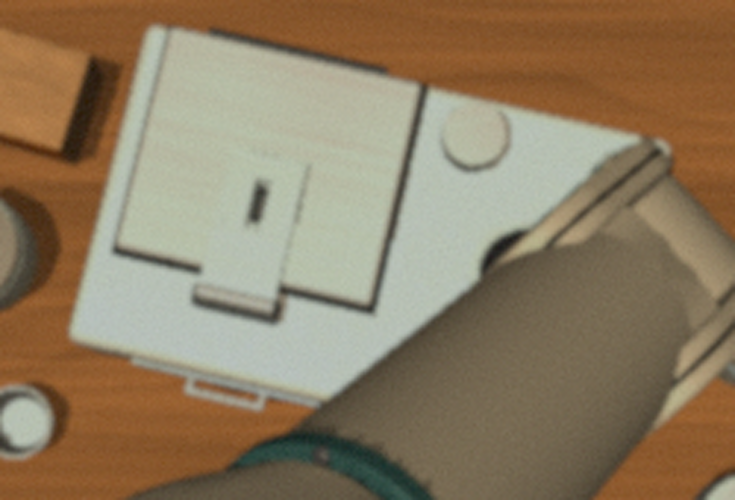

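```bash
cat > tip.py <<'E'
from h import *
import cv2,sys
k=sys.argv[1]; ds=[float(x) for x in sys.argv[2:]]
b=cv2.resize(cv2.imread(f"pics/{k}_s.png")[200:380,200:450],None,fx=3,fy=3)
cols=[(0,0,255),(0,255,0),(255,128,0),(0,255,255)]
ax=np.array([.569,-.0835])
for d,col in zip(ds,cols):
    a=np.radians(207.07)-d;u=np.array([np.cos(a),np.sin(a)]);n=np.array([-u[1],u[0]])
    q=[np.r_[ax+.066*u+s*.006*n,z] for s,z in((-1,.114),(1,.114),(1,.138),(-1,.138))]
    q=((proj("side",q)-[220,150])*2.5-[200,200])*3
    cv2.polylines(b,[q.astype(np.int32)],True,col,1)
cv2.imwrite(f"pics/{k}_tip.png",b)
E
python3 tip.py m .5 .6 .7
```

```text
(no output)
```

View pics/m_tip.png

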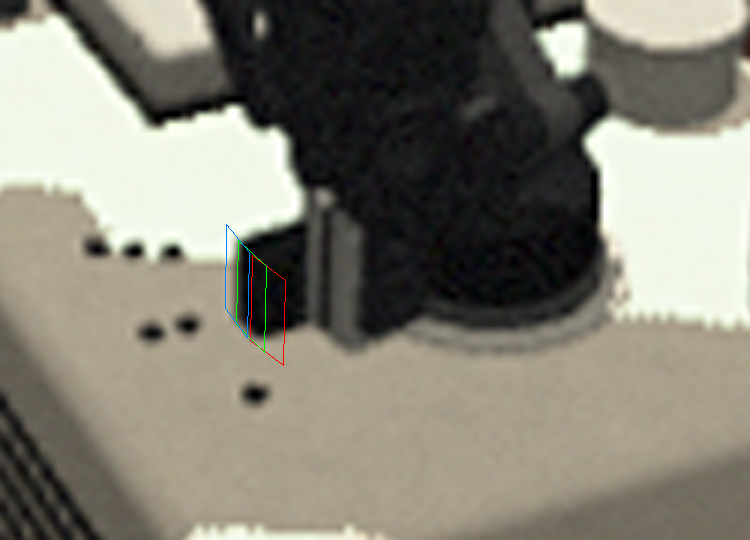

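```bash
python3 -m handwheel '{"claw":[1,1,1,1,1],"translation":[[-0.007,0.05,0],[-0.003,0.05,0],[0.002,0.05,0],[0.007,0.05,0],[0,0,0]],"yaw":[-0.064,-0.064,-0.064,-0.064,0]}'
python3 look.py n; python3 tip.py n 0.9 1.0 1.1
```

```text
clock: 12.12
tcp_pos: [0.5205, -0.0734, 0.0992]
tool_rot: [1.694, -2.642, -0.006]
ft_force: [-5.6, -2.9, 1.5]
finger_gap: 0.0
clock 12.125 tcp [ 0.5205 -0.0734  0.0992] mill xy [-0.0497 -0.1001] toolx deg -114.7 F [-5.6 -2.9  1.5] gap 0.0
```

View pics/n_tip.png

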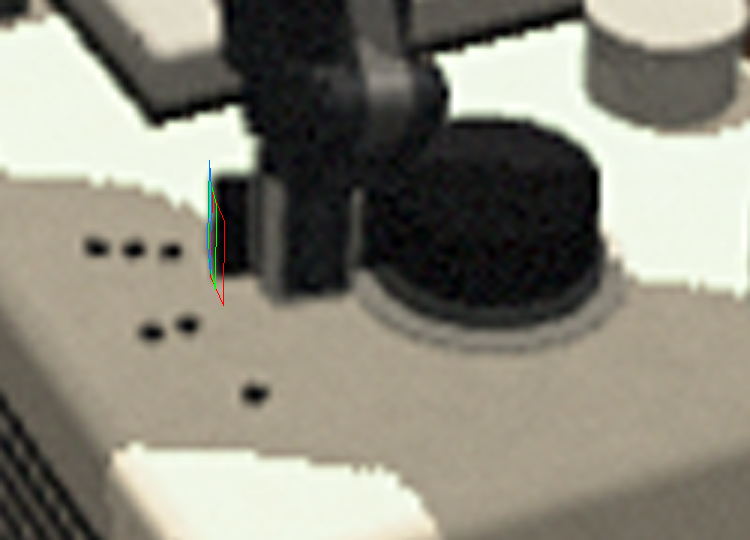

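```bash
python3 -m handwheel '{"claw":[1,1,1,1],"translation":[[0.007,0.025,0],[0.007,0.025,0],[0.008,0.023,0],[0,0,0]],"yaw":[-0.032,-0.032,-0.032,0]}'
python3 look.py o; python3 tip.py o 1.1 1.2 1.3
```

```text
clock: 12.72
tcp_pos: [0.5224, -0.0659, 0.0992]
tool_rot: [1.491, -2.762, -0.007]
ft_force: [-5.6, -1.8, 1.8]
finger_gap: 0.0
clock 12.725 tcp [ 0.5224 -0.0659  0.0992] mill xy [-0.0495 -0.0923] toolx deg -123.3 F [-5.6 -1.8  1.8] gap 0.0
```

View pics/o_tip.png

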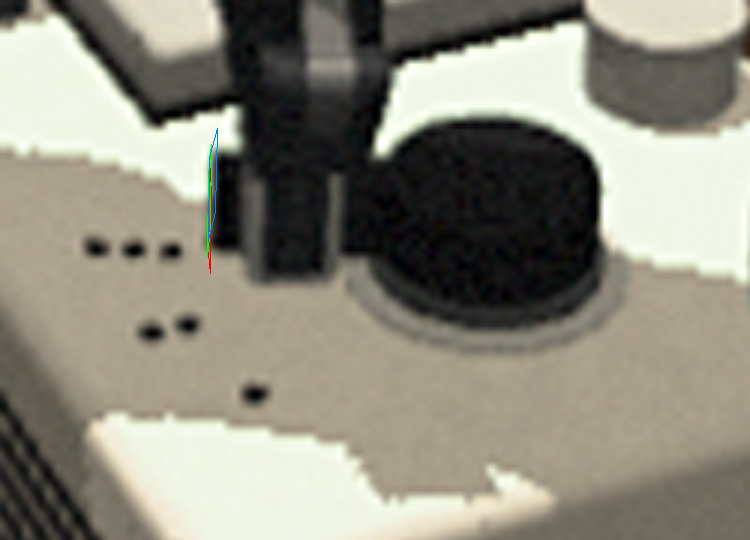

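View pics/o_t.png

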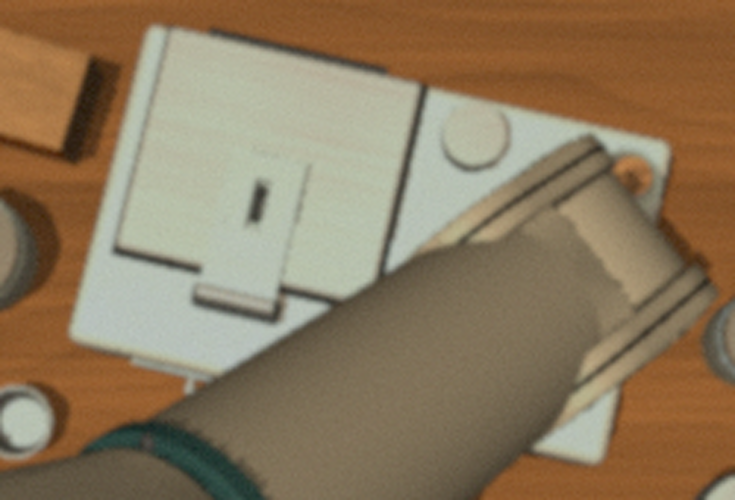

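```bash
python3 - <<'E'
from h import *
ax=np.array([.569,-.0835])
for d in (1.1,1.15,1.2,1.25,1.3):
    a=np.radians(207.07)-d;u=np.array([np.cos(a),np.sin(a)]);n=np.array([-u[1],u[0]])
    q=[np.r_[ax+r*u+s*.006*n,z] for r,s,z in((.066,1,.114),(.066,-1,.114),(.066,1,.138),(.066,-1,.138),(.062,1,.114))]
    print(d,(((proj("side",q)-[220,150])*2.5-[200,200])*3).round(0).tolist())
E
python3 - <<'E'
import cv2
b=cv2.imread("pics/o_s.png")[230:300,255:330]; cv2.imwrite("pics/o_z.png",cv2.resize(b,None,fx=8,fy=8))
E
```

```text
1.1 [[210.0, 273.0], [208.0, 243.0], [211.0, 189.0], [209.0, 160.0], [227.0, 273.0]]
1.15 [[209.0, 265.0], [209.0, 235.0], [210.0, 181.0], [210.0, 152.0], [226.0, 265.0]]
1.2 [[208.0, 257.0], [211.0, 227.0], [209.0, 173.0], [212.0, 144.0], [225.0, 257.0]]
1.25 [[208.0, 248.0], [213.0, 219.0], [209.0, 165.0], [214.0, 137.0], [224.0, 250.0]]
1.3 [[208.0, 240.0], [216.0, 212.0], [209.0, 157.0], [217.0, 129.0], [225.0, 242.0]]
```

View pics/o_z.png

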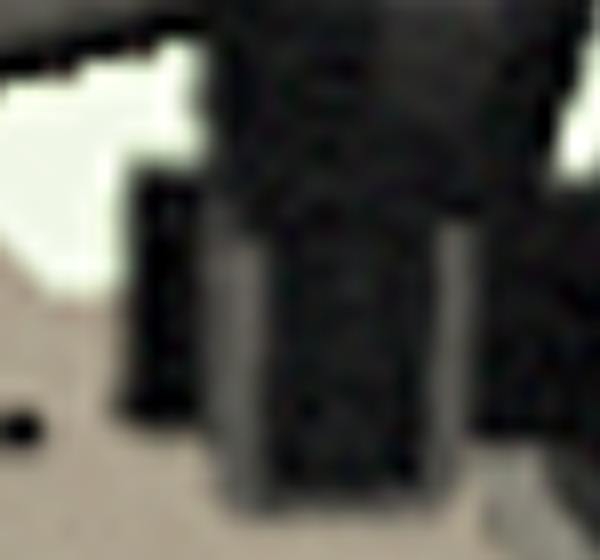

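```bash
python3 -m handwheel '{"claw":[1,1,1,1,1],"translation":[[0,0,0],[0,0,0],[0,0,0],[0,0,0],[0,0,0]],"yaw":[0,0,0,0,0]}'
python3 look.py q
```

```text
clock: 13.45
tcp_pos: [0.5224, -0.0659, 0.0992]
tool_rot: [1.491, -2.762, -0.008]
ft_force: [-6.0, -1.4, 1.8]
finger_gap: -0.0
clock 13.45 tcp [ 0.5224 -0.0659  0.0992] mill xy [-0.0495 -0.0923] toolx deg -123.3 F [-6.  -1.4  1.8] gap -0.0
```

View pics/q_s.png

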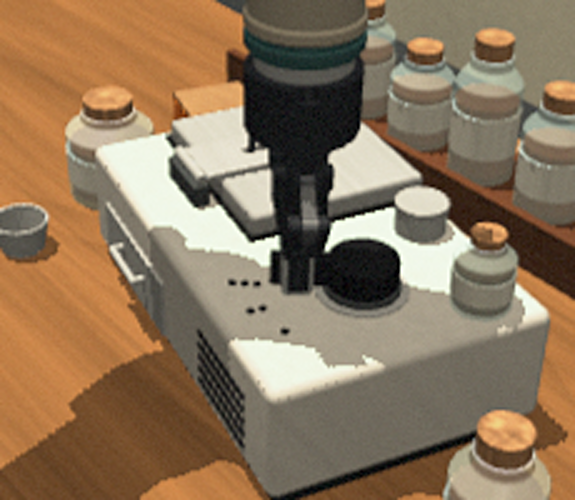

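Everything is steady: the bar points to the three dots, the fingers push it with about 6 N, and the hasp is flat.

```bash
python3 -c "
from cell import robot
print(robot.hand_in())"
```

```text
the job is handed in; nothing more can be done
None
```

The hasp is flat over the catch, and the shut fingers are holding the dial at the third click. I handed the job in at about 13.5 s, and no verdict was reported.

- **Hasp:** I swung it over with the shut fingers and pressed it down. Contact came at the height of the plate lying on the lid, and both cameras showed it flat with the catch through the slot.
- **Dial:** I then pushed the bar round clockwise from its right side. The last checks put it at 1.15 to 1.24 rad in the picture and about 1.16 rad from the finger position (target 1.2, limits 1.04 to 1.36). The push was about 6 N, and the pose did not change over the last 0.7 s.
- **Bystanders:** The jars, tins, carton and scoop in view look unmoved. I judged this by eye only, and the arm hid parts of the last pictures.

**Disagreement:** The fingertips sit about 20 mm higher than the reported TCP. Because of this, my first hasp swing passed over it without touching. I confirmed the offset by touching the lid (about 32 N) and corrected for it in every later move.

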